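# Sort the bench things into their trays

### The job

Clear up the bench by sorting the five small things in front of the trays: the cork sanding block and the pink sanding stick go into the red tray, one in each bay; the yellow tape measure and the grey steel setting block go into the blue tray, one in each bay; the small pale wooden offcut goes into the green tray. Lay each right way up and flat on the tray's floor, not leaning on a wall or the divider, and leave the roll of masking tape among them where it is.

Things in the scene. Friction and masses are not known exactly. Their poses are not given: they have to be found in the camera images.
- cork: brown cork sanding block with a thin red abrasive sole, 40 (x) x 64 (y) x 27 mm high, lying sole down. Easily gripped across the 40 mm. Origin: centre of its underside; z up as it lies.
- stick: flat thin sanding stick, pink abrasive on top, 17 (x) x 97 (y) x 6 mm high. Grip across the 17 mm. Longer than a bay is wide in the tray's y, so it must lie roughly along the tray's x. It is the one in the row in front of the trays; a like stick at the far edge of the bench is not meant. Origin: centre of its underside; z up as it lies.
- tape: yellow pocket tape measure with a black disc on top, lying on its side, about 59 (x) x 65 (y) x 31 mm high. Grip across the 59 mm. Origin: centre of its underside; z up as it lies.
- steel: plain dark grey steel setting block, 26 (x) x 40 (y) x 13 mm high, about 0.11 kg. Grip across the 26 mm. (The four smaller grey squares at the right of the bench are flush bench fittings.) Origin: centre of its underside; z up as it lies.
- offcut: small pale sawn wooden offcut, 24 (x) x 30 (y) x 22 mm high. Grip across the 24 mm. Origin: centre of its underside; z up as it lies.
- roll: roll of cream masking tape lying flat, a ring 91 mm across and 24 mm high, loose, in the same row as the five things to be sorted; not part of the job, stays where it is. (A like roll lies far to the left.) Origin: centre of its underside; z up as it lies.
- red_tray: red plastic tray with two equal open bays, fixed to the bench. Outside 130 (its x) x 190 (its y) x 25 mm high; walls, floor and the one divider are 5 mm thick, the divider as high as the walls, running along x at y = 0. Each bay is 120 (x) x 87.5 (y) mm inside, 20 mm deep, its centre at y = +46 or -46 mm. Origin: centre of the underside, on the bench; bay floor 5 mm above it; z up. Near side (with a small white card) faces its -x
- blue_tray: blue plastic tray with two equal open bays, fixed to the bench. Outside 130 (its x) x 190 (its y) x 25 mm high; walls, floor and the one divider are 5 mm thick, the divider as high as the walls, running along x at y = 0. Each bay is 120 (x) x 87.5 (y) mm inside, 20 mm deep, its centre at y = +46 or -46 mm. Origin: centre of the underside, on the bench; bay floor 5 mm above it; z up. Near side (with a small white card) faces its -x
- green_tray: green plastic tray with a single open bay, fixed to the bench. Outside 130 (its x) x 105 (its y) x 25 mm high, walls and floor 5 mm; inside 120 x 95 mm, 20 mm deep. Origin: centre of the underside, on the bench; bay floor 5 mm above it; z up. Near side (with a small white card) faces its -x
Things that resemble listed ones, but are neither listed nor needed, are in the scene too. There is more than one size of the green_tray; the one meant has the size given above.

How it is judged:
By the outcome, as a careful person would: the job done as asked, in the order asked, and still so for the second after the job is handed in, with the robot touching nothing.
It also fails if it takes over 136 s, if anything falls off the work surface, if the arm or the gripper's body presses on something with over 40 N, if the wrist force passes 120 N, or if a joint passes its speed limit or range.

### The arm

A 6-joint arm with a two-finger parallel gripper is mounted at the origin on a cart in front of the work surface, level with it; the furniture and walls round the work are solid. World frame = base frame: x ahead of the robot, y to its left, z up, the work surface at z = 0. Lengths are in m, angles in rad, forces in N, time in s.
With the tool pointing down it reaches from about 0.25 to 0.85 m from the base axis. Payload 12.5 kg.
Tool frame: the origin (TCP) lies on the centre line of the jaws, within the pads' length; the fingertips stand 22 mm ahead of it and the grasp point (between the pads) lies 3 mm ahead of it (manip.tip_reach is the distance from the TCP to the fingertips, in m); z points along the fingers, y is the line along which they close (so a half turn about z gives the same grasp; the last joint's range is limited). The gripper opens to 93 mm and grips with 3 to 60 N. Pads are 15 mm wide; open, the fingers measure 128 mm over their backs; the gripper's body (75 mm by 188 mm) begins 65 mm behind the grasp point.
Start: joints at [1.071, 0.351, 1.652, -0, 1.139, -0.085], TCP at [0.222, 0.503, 0.241] pointing down, gripper open.
Joint ranges: [-2.75, 2.75], [-0.79, 2.1], [0.01, 2.65], [-1.57, 4.71], [0.07, 3.14], [-2.87, 2.87]. Speed limits (rad/s): [2.22, 2.22, 2.79, 3.14, 3.14, 3.14].

### API

Orientations are given as a 3x3 rotation matrix whose columns are the frame's x, y, z axes.
In Python, from station import manip gives the robot as it stands.
- The arm moves only by the tool servo_tool, never from a script. Its argument "commands" is a list of rows, each an object of numbers: "fingers": the gripper command: -1 is shut, 1 is fully open, values between are in proportion; "x", "y", "z": the shift along the tool's x, y, z in cm; "twist": the turn about the tool's z in degrees. A call has 1 to 20 rows; each row is the pose to reach, as a shift and turn from the pose commanded when the call began, along the tool's axes at that moment; what a row does not reach only later rows make up. A row lasts 1/8 s, in which the tool goes at most 62.5 mm and 10.7 degrees, less where a joint would pass 70% of its speed; a pose out of reach is approached as far as the arm can. A call with a gripper value outside its range is refused whole. The fingers move at their own pace and stop on an object; "squeeze" is the grip in N (left out, the last holds). Time passes only in rows, so rows that repeat a pose let the fingers close. It gives the time, the measured TCP pose, the force, the opening and the grip force at its end, in the units of the state.
- manip.observe(): the state, without advancing time (a new reading comes with each control period).
- manip.camera(name): name is "side" or "top"; returns a dict with "image" (420x560x3 uint8, red, green, blue), "z_map" (420x560 float32, m along the optical axis (not along the pixel's ray), 0 where there is no reading), "fx", "fy", "cx", "cy" (pixels), "extrinsics" (4x4, takes a point from camera to world coordinates). Camera axes: x right, y down, z forward; pixel columns grow to the right and rows downward; lengths in m; the calibration is good to about 2 mm. A picture is of the moment at which its call begins.
- manip.job_done(): hands the job in; it is judged then, once.
The state is a dict: "clock": time; "joints": joint angles; "joint_vel": joint speeds; "joint_torque": joint torques, N m; "ee_pos": TCP position; "tool_rot": TCP orientation; "wrist_force": force on the tool from outside, world axes, zero at the start; "ft_torque": the same for the moment, N m; "grip_width": finger opening in m; "finger_force": force on a finger pad.
Only numpy, scipy, OpenCV 4.12 (cv2) and the standard library are available. Lean on these libraries where they do the work, as an engineer would, in place of code of your own. Each camera call takes 0.05 s, during which the arm holds its last target. There are 200 camera calls.

## Working session

There is one attempt and no reset: what is moved stays moved. The work goes in short steps, Python scripts to look and compute and a tool call to move; the robot and the scene stay as the last step left them, time stands still between calls to the robot, and variables do not carry over. Pictures are saved under pics/ and viewed, at most 14 in all, crops included, and the job is handed in when it is done.

Besides the shell and the picture viewer there is one more tool, called after ">>>" as name(argument=value, ...) on one line, values as JSON. servo_tool: Moves the arm, as the interface text tells. Its arguments: {"type":"object","properties":{"commands":{"type":"array","items":{"type":"object","properties":{"fingers":{"type":"number"},"x":{"type":"number"},"y":{"type":"number"},"z":{"type":"number"},"twist":{"type":"number"}}}},"squeeze":{"type":"number"}},"required":["commands"]}

```bash
mkdir -p pics; ls; python3 - <<'E'
from station import manip
import cv2,numpy as np
for n in("top","side"):
    c=manip.camera(n); cv2.imwrite(f"pics/{n}0.png",c["image"][:,:,::-1]); np.savez(f"{n}0.npz",**c)
    print(n,c["fx"],c["fy"],c["cx"],c["cy"],np.round(c["extrinsics"],4).tolist(),(c["z_map"]>0).mean())
s=manip.observe(); print(s)
E
```

```text
pics
top 514.7886218147218 514.7886218147218 271.3301474363211 210.2027087151334 [[-0.0032, -0.9859, 0.1672, 0.2672], [-1.0, 0.0044, 0.0066, 0.0181], [-0.0072, -0.1672, -0.9859, 1.4766], [0.0, 0.0, 0.0, 1.0]] 0.9958418367346938
side 443.52960746347503 443.52960746347503 280.74590813999026 210.68668458119257 [[0.9998, -0.02, 0.0031, 0.5183], [-0.0134, -0.5374, 0.8432, -1.022], [-0.0152, -0.8431, -0.5375, 0.695], [0.0, 0.0, 0.0, 1.0]] 0.9959268707482993
{'clock': 0.1, 'joints': array([ 1.07139199e+00,  3.51179649e-01,  1.65235517e+00, -7.64505104e-06,
        1.13912419e+00, -8.45604381e-02]), 'joint_vel': array([ 0.00149822,  0.00060822, -0.00206005, -0.00075878,  0.00061427,
       -0.00166456]), 'joint_torque': array([ 1.57272683e-03, -4.98034644e+01, -2.85707438e+01,  7.01162894e-02,
        2.38071126e-02,  2.70068563e-05]), 'ee_pos': array([0.22149367, 0.50310934, 0.24015861]), 'tool_rot': array([[-9.15180519e-01,  4.03043872e-01, -5.04580671e-04],
       [ 4.03044179e-01,  9.15180041e-01, -9.39437095e-04],
       [ 8.31477947e-05, -1.06312283e-03, -9.99999431e-01]]), 'wrist_force': array([ 0.15388174, -0.34564621,  0.0985888 ]), 'ft_torque': array([ 0.03734942, -0.01098013, -0.00409524]), 'finger_force': 0.0, 'grip_width': 0.09303983070091955}
```

View pics/top0.png

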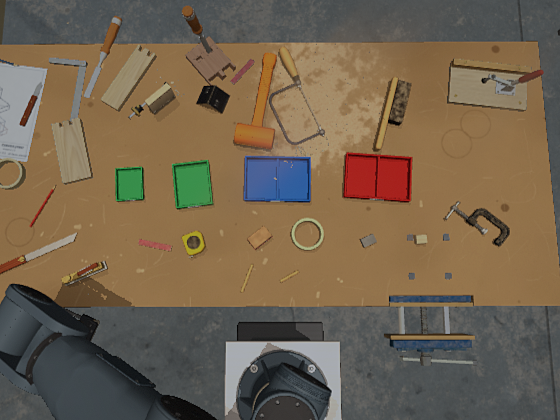

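View pics/side0.png

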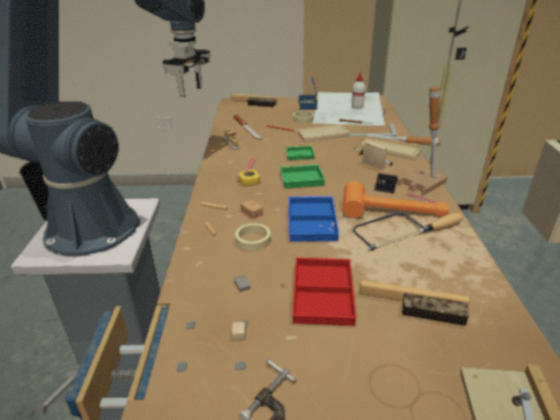

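The top view shows the row: stick (155,244), tape (193,243), cork (260,237), roll (307,234), steel (368,240) and offcut (421,239). The trays are blue (277,179), red (377,177), large green (193,184) and a smaller decoy green (130,184). The side view shows nothing blocking the row.

```bash
cat >h.py <<'E'
import numpy as np,cv2
def cast(c,uv,z):
    uv=np.atleast_2d(uv).astype(float);E=np.array(c["extrinsics"])
    d=np.c_[(uv[:,0]-c["cx"])/c["fx"],(uv[:,1]-c["cy"])/c["fy"],np.ones(len(uv))]@E[:3,:3].T
    return (E[:3,3]+d*((z-E[2,3])/d[:,2:]))[:,:2]
def world(c):
    h,w=c["z_map"].shape;v,u=np.mgrid[:h,:w];Z=c["z_map"];E=np.array(c["extrinsics"])
    P=np.stack([(u-c["cx"])/c["fx"]*Z,(v-c["cy"])/c["fy"]*Z,Z],-1)
    return P@E[:3,:3].T+E[:3,3]
def rect(c,m,z):
    n,l,s,_=cv2.connectedComponentsWithStats(m.astype(np.uint8))
    k=1+np.argmax(s[1:,4]);v,u=np.nonzero(l==k)
    p=cast(c,np.c_[u,v],z)*1000
    (cx,cy),(a,b),t=cv2.minAreaRect(p.astype(np.float32))
    if a<b:a,b,t=b,a,t+90
    return np.round([cx,cy,a,b,(t+90)%180-90,*p.mean(0),len(u)],1) # t = long axis angle from world x
# name:(u,v,halfwin,top z, hue lo, hi, smin, vmin)
E
python3 - <<'E'
import numpy as np,cv2
from h import *
c=dict(np.load("top0.npz"));W=world(c);hsv=cv2.cvtColor(c["image"],cv2.COLOR_RGB2HSV)
for n,u,v in [("stick",155,244),("tape",193,243),("tapeY",187,243),("cork",260,237),("roll",292,234),("steel",368,240),("off",421,239),("bench",330,225),("red",360,177),("blue",260,179),("green",193,184),("rwall",344,177),("gwall",193,163)]:
    print(n,hsv[v,u],np.round(W[v,u]*1000))
z=W[...,2]
def sub(u,v,r,m):
    o=np.zeros(m.shape,bool);o[v-r:v+r,u-r:u+r]=m[v-r:v+r,u-r:u+r];return o
H,S,V=[hsv[...,i].astype(int) for i in range(3)]
for n,u,v,r,t in [("stick",155,244,25,.006),("tape",193,243,18,.031),("cork",260,237,18,.027),("roll",307,234,24,.024),("steel",368,240,12,.013),("off",421,239,9,.022)]:
    print(n,rect(c,sub(u,v,r,z>t*.6),t), z[v-2:v+3,u-2:u+3].std())
for n,u,v,r,m in [("red",377,177,45,(S>150)&((H<5)|(H>172))),("blue",277,179,45,(S>120)&(H>100)&(H<130)),("green",193,184,32,(S>120)&(H>45)&(H<90))]:
    print(n,rect(c,sub(u,v,r,m),.025))
b=cv2.resize(c["image"][215:270,130:440,::-1],None,fx=2.58,fy=2.58,interpolation=cv2.INTER_CUBIC);cv2.imwrite("pics/row.png",b)
E
```

```text
stick [  2 135 163] [419. 362.   9.]
tape [ 17 101  91] [420. 249.  30.]
tapeY [ 0 61 59] [420. 267.  23.]
cork [ 16 132 164] [436.  60.  28.]
roll [ 34  65 187] [445. -31.  22.]
steel [ 18  43 120] [ 428. -247.   15.]
off [ 22  80 166] [ 430. -397.   18.]
bench [ 16 123 147] [ 473. -141.    4.]
red [  1 209 167] [ 615. -233.    1.]
blue [111 133 153] [609.  61.   7.]
green [ 66 151 144] [595. 257.   5.]
rwall [  5 193  78] [ 615. -185.    3.]
gwall [ 62 145  67] [654. 255.  25.]
stick [415.8 361.  101.3  22.5  77.7 417.4 364.  159. ] 0.0035346022384402103
tape [418.6 246.3  66.2  55.9  19.7 420.2 248.1 417. ] 0.0032425797726418596
cork [436.1  62.4  62.3  38.5 -52.2 436.   62.4 300. ] 0.002692315496830978
roll [446.2 -74.6  88.7  88.   -0.6 445.4 -74.2 271. ] 0.0025288403471547156
steel [ 426.9 -248.1   41.6   25.3  -63.9  426.7 -247.9  121. ] 0.2868331338304376
off [ 429.2 -395.8   33.4   22.8   89.8  429.4 -395.5  102. ] 0.0037242658911913495
red [ 610.2 -279.1  192.5  133.3   85.5  610.3 -279.4 2978. ]
blue [ 606.5   11.   190.4  130.8   88.7  602.1    8.4 2646. ]
green [ 592.2  257.2  133.5  106.2    6.7  592.4  257.5 1632. ]
```

View pics/row.png

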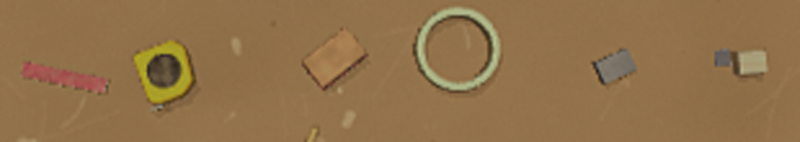

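```bash
cat >go.py <<'E'
import sys,numpy as np
from station import manip
x,y,z,a=map(float,sys.argv[1:5]) # mm, mm, mm, deg of tool y in world
s=manip.observe();R=s["tool_rot"];p=s["ee_pos"]*1000
ang=np.degrees(np.arctan2(R[1,1],R[0,1]))
print("t",round(s["clock"],2),"pos",p.round(1),"ang",ang.round(1),"q6",np.degrees(s["joints"][5]).round(),"F",s["wrist_force"].round(1),"w",round(s["grip_width"]*1000,1))
print("shift cm",((np.array([x,y,z])-p)@R/10).round(2),"twist",round(ang-a,1))
E
python3 go.py 436 62.4 26 37.8
python3 - <<'E'
import numpy as np,cv2
from h import *
c=dict(np.load("top0.npz"));hsv=cv2.cvtColor(c["image"],cv2.COLOR_RGB2HSV).astype(int);H,S,V=hsv[...,0],hsv[...,1],hsv[...,2]
def sub(u,v,r,m):
    o=np.zeros(m.shape,bool);o[v-r:v+r,u-r:u+r]=m[v-r:v+r,u-r:u+r];return o
print("tape",rect(c,sub(193,243,18,(H>22)&(H<35)&(S>150)),.02))
print("stick",rect(c,sub(155,244,24,((H<8)|(H>165))&(S>60)),.006))
print("cork",rect(c,sub(260,237,18,((H<14)&(S>90))),.027))
E
```

```text
t 0.1 pos [221.5 503.1 240.2] ang 66.2 q6 -5.0 F [ 0.2 -0.3  0.1] w 93.0
shift cm [-37.4  -31.66  21.45] twist 28.4
tape [422.6 250.2  60.2  53.7  20.6 423.  251.7 240. ]
stick [418.  364.1  94.2  15.7  78.1 418.  363.9 177. ]
cork [422.6  53.5  63.3  12.5 -53.2 417.2  55.5  37. ]
```

>>> servo_tool(commands=[{"x": -37.4,"y": -31.7,"z": 12,"twist": 28.4,"fingers": 1},{"x": -37.4,"y": -31.7,"z": 12,"twist": 28.4},{"x": -37.4,"y": -31.7,"z": 12,"twist": 28.4},{"x": -37.4,"y": -31.7,"z": 12,"twist": 28.4},{"x": -37.4,"y": -31.7,"z": 12,"twist": 28.4},{"x": -37.4,"y": -31.7,"z": 12,"twist": 28.4},{"x": -37.4,"y": -31.7,"z": 12,"twist": 28.4},{"x": -37.4,"y": -31.7,"z": 12,"twist": 28.4},{"x": -37.4,"y": -31.7,"z": 12,"twist": 28.4},{"x": -37.4,"y": -31.7,"z": 12,"twist": 28.4},{"x": -37.4,"y": -31.7,"z": 12,"twist": 28.4},{"x": -37.4,"y": -31.7,"z": 12,"twist": 28.4}], squeeze=20)

```text
$.commands[1]: bad value
```

```bash
python3 go.py 436 62.4 26 37.8; python3 - <<'E'
from station import manip
import cv2
a=manip.camera("side")["image"][110:290,150:390,::-1]
cv2.imwrite("pics/s1.png",cv2.resize(a,None,fx=3,fy=3,interpolation=2))
E
```

```text
t 0.1 pos [221.5 503.1 240.2] ang 66.2 q6 -5.0 F [ 0.2 -0.3  0.1] w 93.0
shift cm [-37.4  -31.66  21.45] twist 28.4
```

View pics/s1.png

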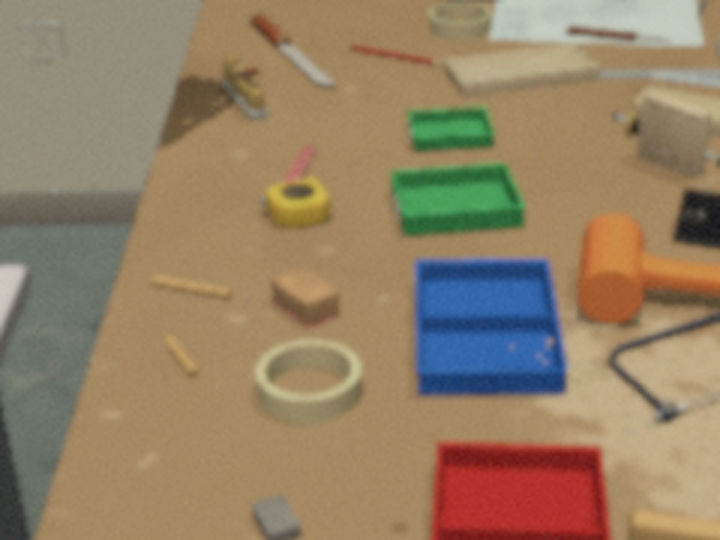

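The call was refused because every row needs all its fields. The picture shows the unmoved scene: cork at (305,295), roll at (308,380). I'll resend it with full rows.

>>> servo_tool(commands=[{"x": -37.4,"y": -31.7,"z": 12,"twist": 28.4,"fingers": 1},{"x": -37.4,"y": -31.7,"z": 12,"twist": 28.4,"fingers": 1},{"x": -37.4,"y": -31.7,"z": 12,"twist": 28.4,"fingers": 1},{"x": -37.4,"y": -31.7,"z": 12,"twist": 28.4,"fingers": 1},{"x": -37.4,"y": -31.7,"z": 12,"twist": 28.4,"fingers": 1},{"x": -37.4,"y": -31.7,"z": 12,"twist": 28.4,"fingers": 1},{"x": -37.4,"y": -31.7,"z": 12,"twist": 28.4,"fingers": 1},{"x": -37.4,"y": -31.7,"z": 12,"twist": 28.4,"fingers": 1},{"x": -37.4,"y": -31.7,"z": 12,"twist": 28.4,"fingers": 1},{"x": -37.4,"y": -31.7,"z": 12,"twist": 28.4,"fingers": 1},{"x": -37.4,"y": -31.7,"z": 12,"twist": 28.4,"fingers": 1},{"x": -37.4,"y": -31.7,"z": 12,"twist": 28.4,"fingers": 1}], squeeze=20)

```text
clock: 1.65
ee_pos: [0.4359, 0.0636, 0.1209]
tool_rot: [[-0.615, 0.789, 0.0], [0.789, 0.615, 0.0], [-0.0, 0.0, -1.0]]
wrist_force: [0.2, 0.6, -0.3]
grip_width: 0.0931
finger_force: 0.0
```

```bash
python3 go.py 436 62.4 26 37.8
```

```text
t 1.65 pos [435.9  63.6 120.9] ang 37.9 q6 -36.0 F [ 0.2  0.6 -0.3] w 93.1
shift cm [-0.1  -0.07  9.49] twist 0.1
```

>>> servo_tool(commands=[{"x": -0.1,"y": -0.1,"z": 4,"twist": 0,"fingers": 1},{"x": -0.1,"y": -0.1,"z": 7,"twist": 0,"fingers": 1},{"x": -0.1,"y": -0.1,"z": 9,"twist": 0,"fingers": 1},{"x": -0.1,"y": -0.1,"z": 9.5,"twist": 0,"fingers": 1},{"x": -0.1,"y": -0.1,"z": 9.5,"twist": 0,"fingers": 1},{"x": -0.1,"y": -0.1,"z": 9.5,"twist": 0,"fingers": -1},{"x": -0.1,"y": -0.1,"z": 9.5,"twist": 0,"fingers": -1},{"x": -0.1,"y": -0.1,"z": 9.5,"twist": 0,"fingers": -1},{"x": -0.1,"y": -0.1,"z": 9.5,"twist": 0,"fingers": -1},{"x": -0.1,"y": -0.1,"z": 9.5,"twist": 0,"fingers": -1},{"x": -0.1,"y": -0.1,"z": 9.5,"twist": 0,"fingers": -1},{"x": -0.1,"y": -0.1,"z": 9.5,"twist": 0,"fingers": -1},{"x": -0.1,"y": -0.1,"z": 9.5,"twist": 0,"fingers": -1},{"x": -0.1,"y": -0.1,"z": 7,"twist": 0,"fingers": -1},{"x": -0.1,"y": -0.1,"z": 2,"twist": 0,"fingers": -1},{"x": -0.1,"y": -0.1,"z": 1,"twist": 0,"fingers": -1},{"x": -0.1,"y": -0.1,"z": 1,"twist": 0,"fingers": -1}])

```text
clock: 3.78
ee_pos: [0.436, 0.0611, 0.1106]
tool_rot: [[-0.613, 0.79, 0.001], [0.79, 0.613, 0.0], [-0.0, 0.001, -1.0]]
wrist_force: [-0.4, 0.4, -0.9]
grip_width: 0.0393
finger_force: 20.0
```

```bash
python3 go.py 606.4 -325 32 -4.5
```

```text
t 3.77 pos [436.   61.1 110.6] ang 37.8 q6 -36.0 F [-0.4  0.4 -0.9] w 39.3
shift cm [-40.94 -10.23   7.88] twist 42.3
```

>>> servo_tool(commands=[{"x": -40.9,"y": -10.2,"z": 0,"twist": 42.3,"fingers": -1},{"x": -40.9,"y": -10.2,"z": 0,"twist": 42.3,"fingers": -1},{"x": -40.9,"y": -10.2,"z": 0,"twist": 42.3,"fingers": -1},{"x": -40.9,"y": -10.2,"z": 0,"twist": 42.3,"fingers": -1},{"x": -40.9,"y": -10.2,"z": 0,"twist": 42.3,"fingers": -1},{"x": -40.9,"y": -10.2,"z": 0,"twist": 42.3,"fingers": -1},{"x": -40.9,"y": -10.2,"z": 0,"twist": 42.3,"fingers": -1},{"x": -40.9,"y": -10.2,"z": 0,"twist": 42.3,"fingers": -1},{"x": -40.9,"y": -10.2,"z": 0,"twist": 42.3,"fingers": -1},{"x": -40.9,"y": -10.2,"z": 0,"twist": 42.3,"fingers": -1},{"x": -40.9,"y": -10.2,"z": 0,"twist": 42.3,"fingers": -1}])

```text
clock: 5.15
ee_pos: [0.6063, -0.3236, 0.1107]
tool_rot: [[0.077, 0.997, -0.0], [0.997, -0.077, 0.0], [0.0, -0.0, -1.0]]
wrist_force: [0.1, 1.2, -0.8]
grip_width: 0.0394
finger_force: 20.0
```

```bash
python3 go.py 606.4 -325 32 -4.5; python3 - <<'E'
from station import manip
import cv2
a=manip.camera("side")["image"][210:350,200:400,::-1]
cv2.imwrite("pics/s2.png",cv2.resize(a,None,fx=3,fy=3,interpolation=2))
E
```

```text
t 5.15 pos [ 606.3 -323.6  110.7] ang -4.4 q6 -28.0 F [ 0.1  1.2 -0.8] w 39.4
shift cm [-0.14  0.02  7.87] twist 0.1
```

View pics/s2.png

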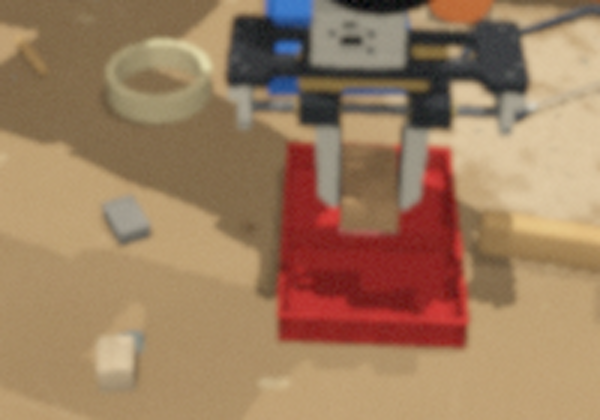

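The cork hangs level in the jaws at (370,190) over the tray, and the near bay below it is clear. Now I'll lower and release it.

>>> servo_tool(commands=[{"x": -0.1,"y": 0,"z": 4,"twist": 0,"fingers": -1},{"x": -0.1,"y": 0,"z": 6.5,"twist": 0,"fingers": -1},{"x": -0.1,"y": 0,"z": 7.5,"twist": 0,"fingers": -1},{"x": -0.1,"y": 0,"z": 7.9,"twist": 0,"fingers": -1},{"x": -0.1,"y": 0,"z": 7.9,"twist": 0,"fingers": -1},{"x": -0.1,"y": 0,"z": 7.9,"twist": 0,"fingers": 0.2},{"x": -0.1,"y": 0,"z": 7.9,"twist": 0,"fingers": 0.2},{"x": -0.1,"y": 0,"z": 7.9,"twist": 0,"fingers": 0.2},{"x": -0.1,"y": 0,"z": 7.9,"twist": 0,"fingers": 0.2},{"x": -0.1,"y": 0,"z": 6,"twist": 0,"fingers": 0.2},{"x": -0.1,"y": 0,"z": 2,"twist": 0,"fingers": 0.2},{"x": -0.1,"y": 0,"z": 0,"twist": 0,"fingers": 0.2},{"x": -0.1,"y": 0,"z": 0,"twist": 0,"fingers": 0.2}])

```text
clock: 6.82
ee_pos: [0.6069, -0.3259, 0.1126]
tool_rot: [[0.078, 0.997, 0.003], [0.997, -0.078, -0.002], [-0.001, 0.003, -1.0]]
wrist_force: [-0.1, -0.2, -0.2]
grip_width: 0.0557
finger_force: 0.0
```

```bash
python3 go.py 418 364 24 -12
```

```text
t 6.83 pos [ 606.9 -325.9  112.6] ang -4.5 q6 -28.0 F [-0.1 -0.2 -0.2] w 55.7
shift cm [ 67.32 -24.23   8.69] twist 7.5
```

>>> servo_tool(commands=[{"x": 67.3,"y": -24.2,"z": 3,"twist": 7.5,"fingers": 0.2},{"x": 67.3,"y": -24.2,"z": 3,"twist": 7.5,"fingers": 0.2},{"x": 67.3,"y": -24.2,"z": 3,"twist": 7.5,"fingers": 0.2},{"x": 67.3,"y": -24.2,"z": 3,"twist": 7.5,"fingers": 0.2},{"x": 67.3,"y": -24.2,"z": 3,"twist": 7.5,"fingers": 0.2},{"x": 67.3,"y": -24.2,"z": 3,"twist": 7.5,"fingers": 0.2},{"x": 67.3,"y": -24.2,"z": 3,"twist": 7.5,"fingers": 0.2},{"x": 67.3,"y": -24.2,"z": 3,"twist": 7.5,"fingers": 0.2},{"x": 67.3,"y": -24.2,"z": 3,"twist": 7.5,"fingers": 0.2},{"x": 67.3,"y": -24.2,"z": 3,"twist": 7.5,"fingers": 0.2},{"x": 67.3,"y": -24.2,"z": 3,"twist": 7.5,"fingers": 0.2},{"x": 67.3,"y": -24.2,"z": 3,"twist": 7.5,"fingers": 0.2},{"x": 67.3,"y": -24.2,"z": 3,"twist": 7.5,"fingers": 0.2},{"x": 67.3,"y": -24.2,"z": 3,"twist": 7.5,"fingers": 0.2},{"x": 67.3,"y": -24.2,"z": 3,"twist": 7.5,"fingers": 0.2}])

```text
clock: 8.7
ee_pos: [0.4177, 0.3632, 0.0804]
tool_rot: [[0.209, 0.978, -0.0], [0.978, -0.209, -0.0], [-0.0, -0.0, -1.0]]
wrist_force: [-0.3, 0.9, 0.5]
grip_width: 0.0556
finger_force: 0.0
```

```bash
python3 go.py 418 364 24 -12; python3 - <<'E'
from station import manip
import cv2,numpy as np
from h import *
c=manip.camera("top");np.savez("top1.npz",**c)
hsv=cv2.cvtColor(c["image"],cv2.COLOR_RGB2HSV).astype(int);H,S,V=hsv[...,0],hsv[...,1],hsv[...,2]
m=((H>7)&(H<25)&(V>60));o=np.zeros_like(m);o[158:198,348:408]=m[158:198,348:408];print("cork",rect(c,o,.032))
a=c["image"][150:206,335:421,::-1];cv2.imwrite("pics/t2.png",cv2.resize(a,None,fx=6,fy=6,interpolation=2))
E
```

```text
t 8.7 pos [417.7 363.2  80.4] ang -12.0 q6 48.0 F [-0.3  0.9  0.5] w 55.6
shift cm [0.09 0.02 5.64] twist -0.0
cork [ 602.2 -323.9   65.6   43.    85.2  602.5 -324.8  321. ]
```

View pics/t2.png

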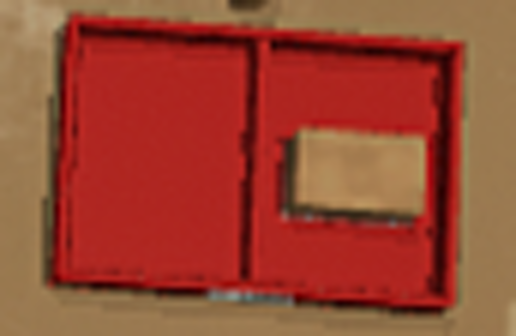

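The cork lies flat in the right bay (crop about (360,172)), clear of the walls and divider. Next is the stick.

>>> servo_tool(commands=[{"x": 0.1,"y": 0,"z": 3,"twist": 0,"fingers": 0.2},{"x": 0.1,"y": 0,"z": 5,"twist": 0,"fingers": 0.2},{"x": 0.1,"y": 0,"z": 5.6,"twist": 0,"fingers": 0.2},{"x": 0.1,"y": 0,"z": 5.7,"twist": 0,"fingers": 0.2},{"x": 0.1,"y": 0,"z": 5.7,"twist": 0,"fingers": 0.2},{"x": 0.1,"y": 0,"z": 5.7,"twist": 0,"fingers": -1},{"x": 0.1,"y": 0,"z": 5.7,"twist": 0,"fingers": -1},{"x": 0.1,"y": 0,"z": 5.7,"twist": 0,"fingers": -1},{"x": 0.1,"y": 0,"z": 5.7,"twist": 0,"fingers": -1},{"x": 0.1,"y": 0,"z": 5.7,"twist": 0,"fingers": -1},{"x": 0.1,"y": 0,"z": 5.7,"twist": 0,"fingers": -1},{"x": 0.1,"y": 0,"z": 5.7,"twist": 0,"fingers": -1},{"x": 0.1,"y": 0,"z": 4,"twist": 0,"fingers": -1},{"x": 0.1,"y": 0,"z": 0,"twist": 0,"fingers": -1},{"x": 0.1,"y": 0,"z": -3,"twist": 0,"fingers": -1},{"x": 0.1,"y": 0,"z": -3,"twist": 0,"fingers": -1}])

```text
clock: 10.75
ee_pos: [0.4186, 0.3661, 0.1135]
tool_rot: [[0.207, 0.978, 0.004], [0.978, -0.207, 0.003], [0.004, 0.003, -1.0]]
wrist_force: [-0.1, -0.1, 0.9]
grip_width: 0.0166
finger_force: 20.0
```

```bash
python3 go.py 613.6 -233 29.5 -94.5; python3 - <<'E'
from station import manip
import cv2
a=manip.camera("side")["image"][110:210,210:330,::-1]
cv2.imwrite("pics/s3.png",cv2.resize(a,None,fx=4,fy=4,interpolation=2))
E
```

```text
t 10.75 pos [418.6 366.1 113.5] ang -12.0 q6 48.0 F [-0.1 -0.1  0.9] w 16.6
shift cm [-54.6   31.47   8.31] twist 82.5
```

View pics/s3.png

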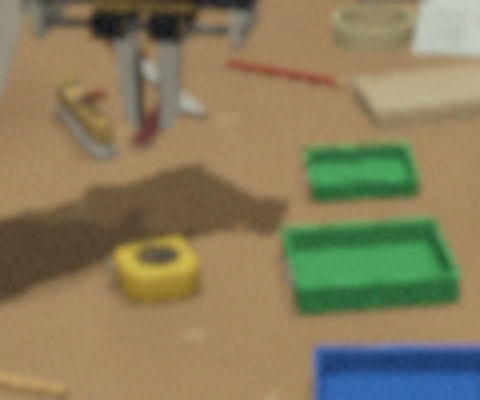

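The stick is held at (150,115). I'll carry it over.

>>> servo_tool(commands=[{"x": -54.6,"y": 31.5,"z": 2,"twist": 82.5,"fingers": -1},{"x": -54.6,"y": 31.5,"z": 2,"twist": 82.5,"fingers": -1},{"x": -54.6,"y": 31.5,"z": 2,"twist": 82.5,"fingers": -1},{"x": -54.6,"y": 31.5,"z": 2,"twist": 82.5,"fingers": -1},{"x": -54.6,"y": 31.5,"z": 2,"twist": 82.5,"fingers": -1},{"x": -54.6,"y": 31.5,"z": 2,"twist": 82.5,"fingers": -1},{"x": -54.6,"y": 31.5,"z": 2,"twist": 82.5,"fingers": -1},{"x": -54.6,"y": 31.5,"z": 2,"twist": 82.5,"fingers": -1},{"x": -54.6,"y": 31.5,"z": 2,"twist": 82.5,"fingers": -1},{"x": -54.6,"y": 31.5,"z": 2,"twist": 82.5,"fingers": -1},{"x": -54.6,"y": 31.5,"z": 2,"twist": 82.5,"fingers": -1},{"x": -54.6,"y": 31.5,"z": 2,"twist": 82.5,"fingers": -1},{"x": -54.6,"y": 31.5,"z": 2,"twist": 82.5,"fingers": -1},{"x": -54.6,"y": 31.5,"z": 2,"twist": 82.5,"fingers": -1},{"x": -54.6,"y": 31.5,"z": 2,"twist": 82.5,"fingers": -1}])

```text
clock: 12.68
ee_pos: [0.6126, -0.2334, 0.0908]
tool_rot: [[0.997, -0.077, 0.0], [-0.077, -0.997, -0.0], [0.0, 0.0, -1.0]]
wrist_force: [-0.5, 0.1, -0.4]
grip_width: 0.0162
finger_force: 20.0
```

```bash
python3 go.py 613.6 -233 29.5 -94.5; python3 - <<'E'
from station import manip
import cv2
a=manip.camera("side")["image"][210:330,250:400,::-1]
cv2.imwrite("pics/s4.png",cv2.resize(a,None,fx=4,fy=4,interpolation=2))
E
```

```text
t 12.68 pos [ 612.6 -233.4   90.8] ang -94.4 q6 69.0 F [-0.5  0.1 -0.4] w 16.2
shift cm [ 0.1  -0.05  6.13] twist 0.1
```

View pics/s4.png

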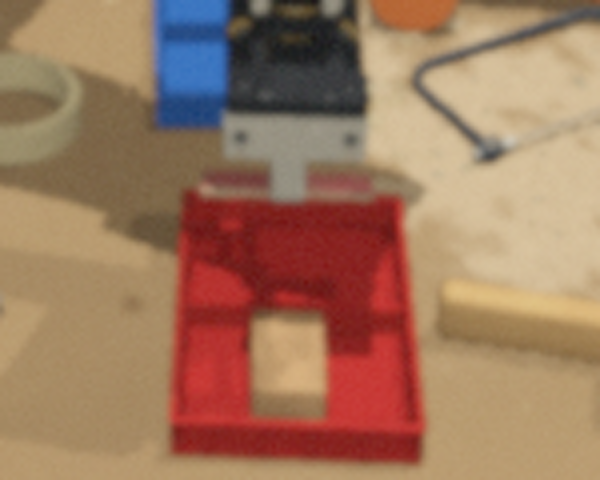

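The stick is level and centred in the jaws, spanning (203–372,183). I'll lower it and open only part way.

>>> servo_tool(commands=[{"x": 0,"y": 0,"z": 3,"twist": 0,"fingers": -1},{"x": 0,"y": 0,"z": 5,"twist": 0,"fingers": -1},{"x": 0,"y": 0,"z": 5.9,"twist": 0,"fingers": -1},{"x": 0,"y": 0,"z": 6.2,"twist": 0,"fingers": -1},{"x": 0,"y": 0,"z": 6.2,"twist": 0,"fingers": -1},{"x": 0,"y": 0,"z": 6.2,"twist": 0,"fingers": -0.4},{"x": 0,"y": 0,"z": 6.2,"twist": 0,"fingers": -0.4},{"x": 0,"y": 0,"z": 6.2,"twist": 0,"fingers": -0.4},{"x": 0,"y": 0,"z": 6.2,"twist": 0,"fingers": -0.4},{"x": 0,"y": 0,"z": 5,"twist": 0,"fingers": -0.4},{"x": 0,"y": 0,"z": 1,"twist": 0,"fingers": -0.4},{"x": 0,"y": 0,"z": -1,"twist": 0,"fingers": -0.4},{"x": 0,"y": 0,"z": -1,"twist": 0,"fingers": -0.4}])

```text
clock: 14.35
ee_pos: [0.6132, -0.2344, 0.1023]
tool_rot: [[0.997, -0.078, 0.003], [-0.078, -0.997, -0.001], [0.003, 0.001, -1.0]]
wrist_force: [0.6, -0.4, 0.1]
grip_width: 0.0281
finger_force: 0.0
```

```bash
python3 go.py 420 247.5 28 -71
```

```text
t 14.35 pos [ 613.2 -234.4  102.3] ang -94.5 q6 69.0 F [ 0.6 -0.4  0.1] w 28.1
shift cm [-23.04 -46.55   7.31] twist -23.5
```

>>> servo_tool(commands=[{"x": -23,"y": -46.5,"z": 0,"twist": -24,"fingers": 1},{"x": -23,"y": -46.5,"z": 0,"twist": -24,"fingers": 1},{"x": -23,"y": -46.5,"z": 0,"twist": -24,"fingers": 1},{"x": -23,"y": -46.5,"z": 0,"twist": -24,"fingers": 1},{"x": -23,"y": -46.5,"z": 0,"twist": -24,"fingers": 1},{"x": -23,"y": -46.5,"z": 0,"twist": -24,"fingers": 1},{"x": -23,"y": -46.5,"z": 0,"twist": -24,"fingers": 1},{"x": -23,"y": -46.5,"z": 0,"twist": -24,"fingers": 1},{"x": -23,"y": -46.5,"z": 0,"twist": -24,"fingers": 1},{"x": -23,"y": -46.5,"z": 0,"twist": -24,"fingers": 1},{"x": -23,"y": -46.5,"z": 0,"twist": -24,"fingers": 1},{"x": -23,"y": -46.5,"z": 0,"twist": -24,"fingers": 1},{"x": -23,"y": -46.5,"z": 0,"twist": -24,"fingers": 1}])

```text
clock: 15.98
ee_pos: [0.4197, 0.2467, 0.1006]
tool_rot: [[0.943, 0.333, -0.0], [0.333, -0.943, -0.0], [-0.0, 0.0, -1.0]]
wrist_force: [-1.2, -0.7, 0.2]
grip_width: 0.0928
finger_force: 0.0
```

```bash
python3 go.py 420 247.5 28 -71; python3 - <<'E'
from station import manip
import cv2,numpy as np
a=cv2.resize(manip.camera("top")["image"][150:206,335:421,::-1],None,fx=5,fy=5,interpolation=2)
b=cv2.resize(manip.camera("side")["image"][130:195,210:300,::-1],None,fx=4,fy=280/65,interpolation=2)
cv2.imwrite("pics/t5.png",np.hstack([a,b]))
E
```

```text
t 15.97 pos [419.7 246.7 100.6] ang -70.5 q6 96.0 F [-1.2 -0.7  0.2] w 92.8
shift cm [ 0.05 -0.06  7.26] twist 0.5
```

View pics/t5.png

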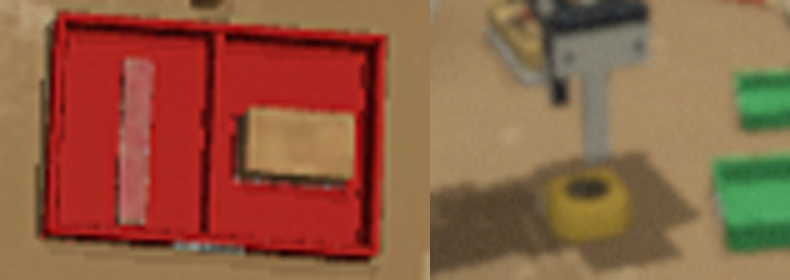

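The stick lies flat along the left bay (crop x 117–153, y 57–222), clear of the walls. The jaws are over the tape, so I'll grasp it.

>>> servo_tool(commands=[{"x": 0,"y": -0.1,"z": 3,"twist": 0,"fingers": 1},{"x": 0,"y": -0.1,"z": 5.5,"twist": 0,"fingers": 1},{"x": 0,"y": -0.1,"z": 6.9,"twist": 0,"fingers": 1},{"x": 0,"y": -0.1,"z": 7.2,"twist": 0,"fingers": 1},{"x": 0,"y": -0.1,"z": 7.2,"twist": 0,"fingers": 1},{"x": 0,"y": -0.1,"z": 7.2,"twist": 0,"fingers": -1},{"x": 0,"y": -0.1,"z": 7.2,"twist": 0,"fingers": -1},{"x": 0,"y": -0.1,"z": 7.2,"twist": 0,"fingers": -1},{"x": 0,"y": -0.1,"z": 7.2,"twist": 0,"fingers": -1},{"x": 0,"y": -0.1,"z": 7.2,"twist": 0,"fingers": -1},{"x": 0,"y": -0.1,"z": 7.2,"twist": 0,"fingers": -1},{"x": 0,"y": -0.1,"z": 7.2,"twist": 0,"fingers": -1},{"x": 0,"y": -0.1,"z": 5.5,"twist": 0,"fingers": -1},{"x": 0,"y": -0.1,"z": 2,"twist": 0,"fingers": -1},{"x": 0,"y": -0.1,"z": -1,"twist": 0,"fingers": -1},{"x": 0,"y": -0.1,"z": -1,"twist": 0,"fingers": -1}], squeeze=30)

```text
clock: 18.08
ee_pos: [0.42, 0.2487, 0.1129]
tool_rot: [[0.942, 0.334, 0.004], [0.334, -0.942, 0.002], [0.004, -0.0, -1.0]]
wrist_force: [0.4, 0.8, -2.7]
grip_width: 0.0543
finger_force: 30.0
```

```bash
python3 go.py 607.5 57 34.5 -1.3; python3 - <<'E'
from station import manip
import cv2,numpy as np
cv2.imwrite("pics/s6.png",cv2.resize(manip.camera("side")["image"][100:200,200:320,::-1],None,fx=4,fy=4,interpolation=2))
E
```

```text
t 18.07 pos [420.  248.7 112.9] ang -70.5 q6 96.0 F [ 0.4  0.8 -2.7] w 54.3
shift cm [11.22 24.34  7.88] twist -69.2
```

View pics/s6.png

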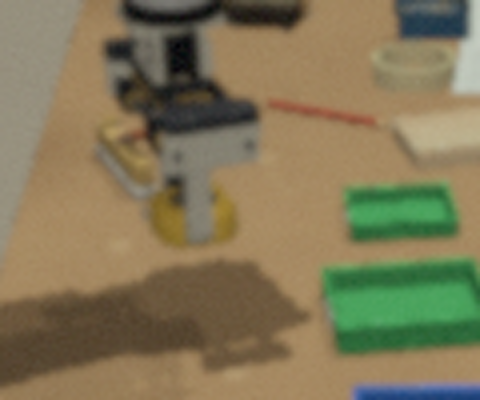

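The tape is held level at (193,212). I'll carry it to the left blue bay.

>>> servo_tool(commands=[{"x": 11.2,"y": 24.3,"z": 0,"twist": -69,"fingers": -1},{"x": 11.2,"y": 24.3,"z": 0,"twist": -69,"fingers": -1},{"x": 11.2,"y": 24.3,"z": 0,"twist": -69,"fingers": -1},{"x": 11.2,"y": 24.3,"z": 0,"twist": -69,"fingers": -1},{"x": 11.2,"y": 24.3,"z": 0,"twist": -69,"fingers": -1},{"x": 11.2,"y": 24.3,"z": 0,"twist": -69,"fingers": -1},{"x": 11.2,"y": 24.3,"z": 0,"twist": -69,"fingers": -1},{"x": 11.2,"y": 24.3,"z": 0,"twist": -69,"fingers": -1},{"x": 11.2,"y": 24.3,"z": 0,"twist": -69,"fingers": -1},{"x": 11.2,"y": 24.3,"z": 0,"twist": -69,"fingers": -1},{"x": 11.2,"y": 24.3,"z": 0,"twist": -69,"fingers": -1}])

```text
clock: 19.5
ee_pos: [0.6059, 0.0568, 0.1106]
tool_rot: [[0.026, 1.0, -0.0], [1.0, -0.026, -0.0], [-0.0, -0.0, -1.0]]
wrist_force: [-0.8, 0.3, -2.9]
grip_width: 0.0545
finger_force: 30.0
```

```bash
python3 go.py 607.5 57 34.5 -1.3; python3 - <<'E'
from station import manip
import cv2,numpy as np
cv2.imwrite("pics/s7.png",cv2.resize(manip.camera("side")["image"][120:250,250:380,::-1],None,fx=4,fy=4,interpolation=2))
E
```

```text
t 19.5 pos [605.9  56.8 110.6] ang -1.5 q6 2.0 F [-0.8  0.3 -2.9] w 54.5
shift cm [0.03 0.16 7.61] twist -0.2
```

View pics/s7.png

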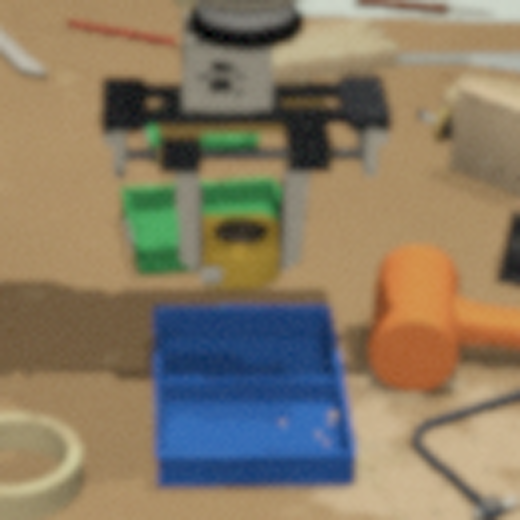

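The tape is level at (240,245) with its hook tab at the corner (210,275). I'll lower and release it.

>>> servo_tool(commands=[{"x": 0,"y": 0.1,"z": 3,"twist": 0,"fingers": -1},{"x": 0,"y": 0.1,"z": 6,"twist": 0,"fingers": -1},{"x": 0,"y": 0.1,"z": 7.2,"twist": 0,"fingers": -1},{"x": 0,"y": 0.1,"z": 7.6,"twist": 0,"fingers": -1},{"x": 0,"y": 0.1,"z": 7.6,"twist": 0,"fingers": -1},{"x": 0,"y": 0.1,"z": 7.6,"twist": 0,"fingers": 0.55},{"x": 0,"y": 0.1,"z": 7.6,"twist": 0,"fingers": 0.55},{"x": 0,"y": 0.1,"z": 7.6,"twist": 0,"fingers": 0.55},{"x": 0,"y": 0.1,"z": 7.6,"twist": 0,"fingers": 0.55},{"x": 0,"y": 0.1,"z": 7.6,"twist": 0,"fingers": 0.55},{"x": 0,"y": 0.1,"z": 5,"twist": 0,"fingers": 0.55},{"x": 0,"y": 0.1,"z": 1,"twist": 0,"fingers": 0.55},{"x": 0,"y": 0.1,"z": -1,"twist": 0,"fingers": 0.55},{"x": 0,"y": 0.1,"z": -1,"twist": 0,"fingers": 0.55}])

```text
clock: 21.3
ee_pos: [0.6076, 0.0567, 0.122]
tool_rot: [[0.025, 1.0, 0.003], [1.0, -0.025, 0.0], [0.0, 0.003, -1.0]]
wrist_force: [0.2, -0.5, -0.6]
grip_width: 0.0722
finger_force: 0.0
```

```bash
python3 go.py 427 -248 24 26
```

```text
t 21.3 pos [607.6  56.7 122. ] ang -1.5 q6 2.0 F [ 0.2 -0.5 -0.6] w 72.2
shift cm [-30.93 -17.31   9.74] twist -27.5
```

>>> servo_tool(commands=[{"x": -30.9,"y": -17.3,"z": 4,"twist": -27.5,"fingers": 0.3},{"x": -30.9,"y": -17.3,"z": 4,"twist": -27.5,"fingers": 0.3},{"x": -30.9,"y": -17.3,"z": 4,"twist": -27.5,"fingers": 0.3},{"x": -30.9,"y": -17.3,"z": 4,"twist": -27.5,"fingers": 0.3},{"x": -30.9,"y": -17.3,"z": 4,"twist": -27.5,"fingers": 0.3},{"x": -30.9,"y": -17.3,"z": 4,"twist": -27.5,"fingers": 0.3},{"x": -30.9,"y": -17.3,"z": 4,"twist": -27.5,"fingers": 0.3},{"x": -30.9,"y": -17.3,"z": 4,"twist": -27.5,"fingers": 0.3},{"x": -30.9,"y": -17.3,"z": 4,"twist": -27.5,"fingers": 0.3},{"x": -30.9,"y": -17.3,"z": 4,"twist": -27.5,"fingers": 0.3}])

```text
clock: 22.55
ee_pos: [0.4265, -0.247, 0.0806]
tool_rot: [[-0.44, 0.898, -0.0], [0.898, 0.44, 0.0], [0.0, 0.0, -1.0]]
wrist_force: [-0.1, -0.1, 0.9]
grip_width: 0.0602
finger_force: 0.0
```

```bash
python3 go.py 427 -248 24 26; python3 - <<'E'
from station import manip
import cv2,numpy as np
a=cv2.resize(manip.camera("top")["image"][150:206,235:321,::-1],None,fx=5,fy=5,interpolation=2)
b=cv2.resize(manip.camera("side")["image"][185:315,200:380,::-1],None,fx=2,fy=280/130,interpolation=2)
cv2.imwrite("pics/t8.png",np.hstack([a,b]))
E
```

```text
t 22.55 pos [ 426.5 -247.    80.6] ang 26.1 q6 -62.0 F [-0.1 -0.1  0.9] w 60.2
shift cm [-0.11  0.    5.66] twist 0.1
```

View pics/t8.png

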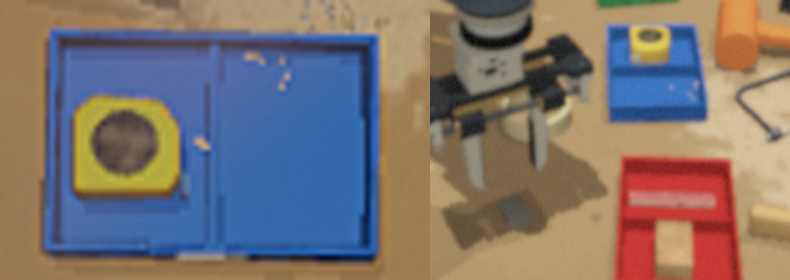

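The tape is flat in the left blue bay at (125,145), clear of the walls and divider. The chips in the right bay are well away from its centre. The jaws are over the steel block.

>>> servo_tool(commands=[{"x": -0.1,"y": 0,"z": 3,"twist": 0,"fingers": 0.3},{"x": -0.1,"y": 0,"z": 5,"twist": 0,"fingers": 0.3},{"x": -0.1,"y": 0,"z": 5.6,"twist": 0,"fingers": 0.3},{"x": -0.1,"y": 0,"z": 5.6,"twist": 0,"fingers": 0.3},{"x": -0.1,"y": 0,"z": 5.6,"twist": 0,"fingers": -1},{"x": -0.1,"y": 0,"z": 5.6,"twist": 0,"fingers": -1},{"x": -0.1,"y": 0,"z": 5.6,"twist": 0,"fingers": -1},{"x": -0.1,"y": 0,"z": 5.6,"twist": 0,"fingers": -1},{"x": -0.1,"y": 0,"z": 5.6,"twist": 0,"fingers": -1},{"x": -0.1,"y": 0,"z": 5.6,"twist": 0,"fingers": -1},{"x": -0.1,"y": 0,"z": 5.6,"twist": 0,"fingers": -1},{"x": -0.1,"y": 0,"z": 3,"twist": 0,"fingers": -1},{"x": -0.1,"y": 0,"z": 0,"twist": 0,"fingers": -1},{"x": -0.1,"y": 0,"z": -3,"twist": 0,"fingers": -1},{"x": -0.1,"y": 0,"z": -3,"twist": 0,"fingers": -1}])

```text
clock: 24.52
ee_pos: [0.4271, -0.2491, 0.1119]
tool_rot: [[-0.439, 0.899, 0.002], [0.899, 0.439, -0.002], [-0.003, 0.001, -1.0]]
wrist_force: [0.4, -0.1, -1.0]
grip_width: 0.0255
finger_force: 30.0
```

```bash
python3 go.py 605.5 -35 30.5 -1.3
```

```text
t 24.52 pos [ 427.1 -249.1  111.9] ang 26.0 q6 -62.0 F [ 0.4 -0.1 -1. ] w 25.5
shift cm [11.43 25.42  8.14] twist 27.3
```

>>> servo_tool(commands=[{"x": 11.4,"y": 25.4,"z": 0,"twist": 27.3,"fingers": -1},{"x": 11.4,"y": 25.4,"z": 0,"twist": 27.3,"fingers": -1},{"x": 11.4,"y": 25.4,"z": 0,"twist": 27.3,"fingers": -1},{"x": 11.4,"y": 25.4,"z": 0,"twist": 27.3,"fingers": -1},{"x": 11.4,"y": 25.4,"z": 0,"twist": 27.3,"fingers": -1},{"x": 11.4,"y": 25.4,"z": 0,"twist": 27.3,"fingers": -1},{"x": 11.4,"y": 25.4,"z": 0,"twist": 27.3,"fingers": -1},{"x": 11.4,"y": 25.4,"z": 0,"twist": 27.3,"fingers": -1},{"x": 11.4,"y": 25.4,"z": 0,"twist": 27.3,"fingers": -1}])

```text
clock: 25.65
ee_pos: [0.6043, -0.0355, 0.1106]
tool_rot: [[0.023, 1.0, -0.0], [1.0, -0.023, -0.0], [-0.0, -0.0, -1.0]]
wrist_force: [-0.7, 0.7, -0.7]
grip_width: 0.0256
finger_force: 30.0
```

```bash
python3 go.py 605.5 -35 30.5 -1.3
```

```text
t 25.65 pos [604.3 -35.5 110.6] ang -1.3 q6 -6.0 F [-0.7  0.7 -0.7] w 25.6
shift cm [0.06 0.12 8.01] twist -0.0
```

>>> servo_tool(commands=[{"x": 0,"y": 0.1,"z": 3,"twist": 0,"fingers": -1},{"x": 0,"y": 0.1,"z": 6,"twist": 0,"fingers": -1},{"x": 0,"y": 0.1,"z": 7.6,"twist": 0,"fingers": -1},{"x": 0,"y": 0.1,"z": 8,"twist": 0,"fingers": -1},{"x": 0,"y": 0.1,"z": 8,"twist": 0,"fingers": -1},{"x": 0,"y": 0.1,"z": 8,"twist": 0,"fingers": -0.1},{"x": 0,"y": 0.1,"z": 8,"twist": 0,"fingers": -0.1},{"x": 0,"y": 0.1,"z": 8,"twist": 0,"fingers": -0.1},{"x": 0,"y": 0.1,"z": 8,"twist": 0,"fingers": -0.1},{"x": 0,"y": 0.1,"z": 5,"twist": 0,"fingers": -0.1},{"x": 0,"y": 0.1,"z": 1,"twist": 0,"fingers": -0.1},{"x": 0,"y": 0.1,"z": 0,"twist": 0,"fingers": -0.1},{"x": 0,"y": 0.1,"z": 0,"twist": 0,"fingers": -0.1}])

```text
clock: 27.28
ee_pos: [0.6057, -0.0348, 0.1106]
tool_rot: [[0.022, 1.0, 0.001], [1.0, -0.022, -0.0], [-0.0, 0.001, -1.0]]
wrist_force: [0.6, 0.1, -0.6]
grip_width: 0.0418
finger_force: 0.0
```

```bash
python3 go.py 429 -396 26 0
```

```text
t 27.27 pos [605.7 -34.8 110.6] ang -1.3 q6 -6.0 F [ 0.6  0.1 -0.6] w 41.8
shift cm [-36.5  -16.87   8.46] twist -1.3
```

>>> servo_tool(commands=[{"x": -36.5,"y": -16.9,"z": 2,"twist": -1.3,"fingers": 0.3},{"x": -36.5,"y": -16.9,"z": 2,"twist": -1.3,"fingers": 0.3},{"x": -36.5,"y": -16.9,"z": 2,"twist": -1.3,"fingers": 0.3},{"x": -36.5,"y": -16.9,"z": 2,"twist": -1.3,"fingers": 0.3},{"x": -36.5,"y": -16.9,"z": 2,"twist": -1.3,"fingers": 0.3},{"x": -36.5,"y": -16.9,"z": 2,"twist": -1.3,"fingers": 0.3},{"x": -36.5,"y": -16.9,"z": 2,"twist": -1.3,"fingers": 0.3},{"x": -36.5,"y": -16.9,"z": 2,"twist": -1.3,"fingers": 0.3},{"x": -36.5,"y": -16.9,"z": 2,"twist": -1.3,"fingers": 0.3},{"x": -36.5,"y": -16.9,"z": 2,"twist": -1.3,"fingers": 0.3}])

```text
clock: 28.52
ee_pos: [0.4291, -0.3948, 0.0903]
tool_rot: [[-0.002, 1.0, -0.0], [1.0, 0.002, 0.001], [0.001, -0.0, -1.0]]
wrist_force: [-0.2, 0.8, -0.1]
grip_width: 0.0604
finger_force: 0.0
```

```bash
python3 go.py 429 -396 26 0; python3 - <<'E'
from station import manip
import cv2,numpy as np
a=cv2.resize(manip.camera("top")["image"][150:206,235:321,::-1],None,fx=5,fy=5,interpolation=2)
b=cv2.resize(manip.camera("side")["image"][255:355,190:310,::-1],None,fx=3,fy=2.8,interpolation=2)
cv2.imwrite("pics/t9.png",np.hstack([a,b]))
E
```

```text
t 28.52 pos [ 429.1 -394.8   90.3] ang 0.1 q6 -47.0 F [-0.2  0.8 -0.1] w 60.4
shift cm [-0.12 -0.01  6.43] twist 0.1
```

View pics/t9.png

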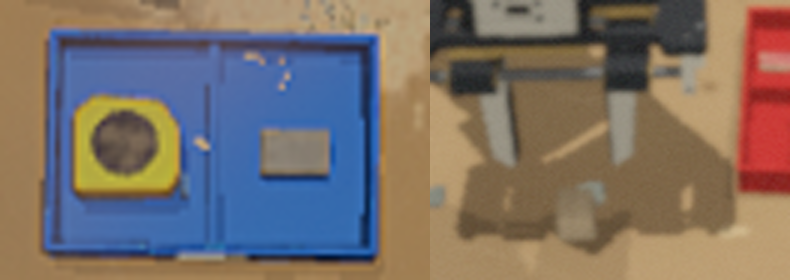

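The steel is flat in the right blue bay at (295,152). The offcut (578,217) lies under the open jaws, so I'll grasp it.

>>> servo_tool(commands=[{"x": -0.1,"y": 0,"z": 3,"twist": 0,"fingers": 0.3},{"x": -0.1,"y": 0,"z": 5.5,"twist": 0,"fingers": 0.3},{"x": -0.1,"y": 0,"z": 6.4,"twist": 0,"fingers": 0.3},{"x": -0.1,"y": 0,"z": 6.4,"twist": 0,"fingers": 0.3},{"x": -0.1,"y": 0,"z": 6.4,"twist": 0,"fingers": -1},{"x": -0.1,"y": 0,"z": 6.4,"twist": 0,"fingers": -1},{"x": -0.1,"y": 0,"z": 6.4,"twist": 0,"fingers": -1},{"x": -0.1,"y": 0,"z": 6.4,"twist": 0,"fingers": -1},{"x": -0.1,"y": 0,"z": 6.4,"twist": 0,"fingers": -1},{"x": -0.1,"y": 0,"z": 6.4,"twist": 0,"fingers": -1},{"x": -0.1,"y": 0,"z": 6.4,"twist": 0,"fingers": -1},{"x": -0.1,"y": 0,"z": 4,"twist": 0,"fingers": -1},{"x": -0.1,"y": 0,"z": 0,"twist": 0,"fingers": -1},{"x": -0.1,"y": 0,"z": -3,"twist": 0,"fingers": -1},{"x": -0.1,"y": 0,"z": -3,"twist": 0,"fingers": -1}], squeeze=15)

```text
clock: 30.5
ee_pos: [0.4293, -0.3977, 0.1224]
tool_rot: [[-0.001, 1.0, 0.002], [1.0, 0.001, -0.003], [-0.003, 0.002, -1.0]]
wrist_force: [0.1, -0.1, -0.6]
grip_width: 0.0239
finger_force: 15.0
```

```bash
python3 go.py 592 257 32 6.7
```

```text
t 30.5 pos [ 429.3 -397.7  122.4] ang 0.0 q6 -47.0 F [ 0.1 -0.1 -0.6] w 23.9
shift cm [65.48 16.29  8.91] twist -6.7
```

>>> servo_tool(commands=[{"x": 65.5,"y": 16.3,"z": 0,"twist": -6.7,"fingers": -1},{"x": 65.5,"y": 16.3,"z": 0,"twist": -6.7,"fingers": -1},{"x": 65.5,"y": 16.3,"z": 0,"twist": -6.7,"fingers": -1},{"x": 65.5,"y": 16.3,"z": 0,"twist": -6.7,"fingers": -1},{"x": 65.5,"y": 16.3,"z": 0,"twist": -6.7,"fingers": -1},{"x": 65.5,"y": 16.3,"z": 0,"twist": -6.7,"fingers": -1},{"x": 65.5,"y": 16.3,"z": 0,"twist": -6.7,"fingers": -1},{"x": 65.5,"y": 16.3,"z": 0,"twist": -6.7,"fingers": -1},{"x": 65.5,"y": 16.3,"z": 0,"twist": -6.7,"fingers": -1},{"x": 65.5,"y": 16.3,"z": 0,"twist": -6.7,"fingers": -1},{"x": 65.5,"y": 16.3,"z": 0,"twist": -6.7,"fingers": -1},{"x": 65.5,"y": 16.3,"z": 0,"twist": -6.7,"fingers": -1},{"x": 65.5,"y": 16.3,"z": 0,"twist": -6.7,"fingers": -1},{"x": 65.5,"y": 16.3,"z": 0,"twist": -6.7,"fingers": -1},{"x": 65.5,"y": 16.3,"z": 0,"twist": -6.7,"fingers": -1}])

```text
clock: 32.38
ee_pos: [0.5913, 0.2572, 0.1207]
tool_rot: [[-0.116, 0.993, -0.0], [0.993, 0.116, -0.0], [-0.0, -0.0, -1.0]]
wrist_force: [0.7, 0.4, -0.1]
grip_width: 0.0236
finger_force: 15.0
```

```bash
python3 go.py 592 257 32 6.7
```

```text
t 32.38 pos [591.3 257.2 120.7] ang 6.7 q6 13.0 F [ 0.7  0.4 -0.1] w 23.6
shift cm [-0.03  0.07  8.87] twist -0.0
```

>>> servo_tool(commands=[{"x": 0,"y": 0,"z": 4,"twist": 0,"fingers": -1},{"x": 0,"y": 0,"z": 7,"twist": 0,"fingers": -1},{"x": 0,"y": 0,"z": 8.5,"twist": 0,"fingers": -1},{"x": 0,"y": 0,"z": 8.9,"twist": 0,"fingers": -1},{"x": 0,"y": 0,"z": 8.9,"twist": 0,"fingers": -1},{"x": 0,"y": 0,"z": 8.9,"twist": 0,"fingers": -0.1},{"x": 0,"y": 0,"z": 8.9,"twist": 0,"fingers": -0.1},{"x": 0,"y": 0,"z": 8.9,"twist": 0,"fingers": -0.1},{"x": 0,"y": 0,"z": 8.9,"twist": 0,"fingers": -0.1},{"x": 0,"y": 0,"z": 6,"twist": 0,"fingers": -0.1},{"x": 0,"y": 0,"z": 1,"twist": 0,"fingers": -0.1},{"x": -20,"y": -8,"z": -5,"twist": 0,"fingers": -0.1},{"x": -20,"y": -8,"z": -5,"twist": 0,"fingers": -0.1},{"x": -20,"y": -8,"z": -5,"twist": 0,"fingers": -0.1},{"x": -20,"y": -8,"z": -5,"twist": 0,"fingers": -0.1},{"x": -20,"y": -22,"z": -5,"twist": 0,"fingers": -0.1},{"x": -20,"y": -22,"z": -5,"twist": 0,"fingers": -0.1},{"x": -20,"y": -22,"z": -5,"twist": 0,"fingers": -0.1},{"x": -20,"y": -22,"z": -5,"twist": 0,"fingers": -0.1}])

```text
clock: 34.75
ee_pos: [0.3965, 0.0337, 0.1712]
tool_rot: [[-0.117, 0.993, 0.001], [0.993, 0.117, -0.0], [-0.0, 0.001, -1.0]]
wrist_force: [0.7, -0.3, -0.3]
grip_width: 0.0422
finger_force: 0.0
```

```bash
python3 go.py 592 257 32 6.7;python3 - <<'E'
from station import manip
import cv2,numpy as np
a=cv2.resize(manip.camera("top")["image"][145:275,130:440,::-1],None,fx=2.5,fy=2.5,interpolation=2)
b=cv2.resize(manip.camera("side")["image"][130:340,180:420,::-1],None,fx=1.2,fy=1.2,interpolation=2)
b=cv2.copyMakeBorder(b,0,0,0,a.shape[1]-b.shape[1],0)
cv2.imwrite("pics/end.png",np.vstack([a,b]))
E
```

```text
t 34.75 pos [396.5  33.7 171.2] ang 6.7 q6 -9.0 F [ 0.7 -0.3 -0.3] w 42.2
shift cm [19.89 22.01 13.94] twist 0.0
```

View pics/end.png

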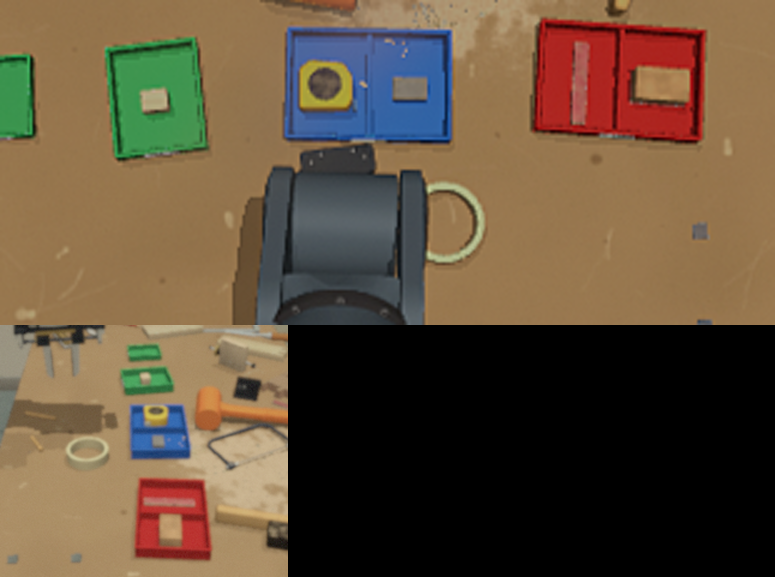

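The offcut is in the large green tray at (154,100). All five things lie flat in their bays, the roll is unmoved at (443,222), and the arm is touching nothing.

```bash
python3 -c "
from station import manip
print(manip.job_done())"
```

```text
the job is handed in; nothing more can be done
None
```

All five things were sorted flat into their trays (cork and stick in red, tape measure and steel block in blue, offcut in the larger green), the roll stayed where it was, and I handed the job in at about 35 s on the robot's clock; no verdict was returned.

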